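Brace the sauce jar in the cold store, twist its red cap off and hold it above the mouth

TASK

Carry the jar with the red cap, upright, to the blue bracing block and seat it fully in the square pocket with its cap still tight. Then unscrew the stiff red cap counter-clockwise, stopping as soon as it comes free (well short of a full turn: about 70 degrees, never more than a quarter turn on the jar), lift it straight off and finish still holding it in the gripper, level and a few centimetres above the mouth, with the jar left seated in the block. Leave the green-capped jar and everything else on the table undisturbed.

Things in the scene. Friction and masses are not known exactly. Their poses are not given: they have to be found in the camera images.
- jar_mid (a point): Centre of the task jar (loose, 0.3-0.6 kg), on its axis, 48 mm above its underside; z up. Square amber-glass body 56 x 56 mm with a blank white band, 62 mm high, faces parallel to this x and y; above it a round neck (46 mm across) up to a rim 96 mm above the underside. The jar can be carried by its tight cap: three lugs in the cap hook under rails on the neck.
- cap_mid (a point): Centre of the red cap (loose, 35 g): round, 61 mm across (63 over ribs), 24 mm high, 12 mm above and below this point; z up, white stripe on top along x. When tight: 40 mm above jar_mid, stripe along the jar's x, 14 mm of bare neck below it. Turned 1.0 to 1.65 rad counter-clockwise from above it lifts straight off; before and after, its lugs hold it. It does not rise while turning.
- seal (a joint): Turn (rad) of the white seal disc in the jar's neck, relative to the jar; the cap drives it by a key (0.05 rad of play), and it stays in the jar. 0 = cap tight, grows as the cap is unscrewed counter-clockwise from above, at most 1.75. It takes a steady 0.3 N m; an unbraced jar would spin along instead. The cap is free from 1.0 to 1.6. The hand turns about 0.15 rad more than this reads.
- brace_seat (a point): Centre of the pocket floor, 8 mm above the table, of the fixed blue bracing block. Square pocket 60 x 60 mm, walls parallel to this x and y: the jar fits at any quarter turn, 2 mm spare per side, and can twist about 0.08 rad in it. Upright walls, 10 mm thick, end 30 mm above the floor; a flared lip rises to 39 mm. Aluminium foot 130 x 130 x 8 mm.
- green_jar_mid (a point): Middle (50 mm up) of the other jar, green glass and green cap, otherwise the same shape and size: a bystander, to be left where it is.
- pan: Bystander: open metal pan 160 x 140 x 65 mm, towards the far edge. Origin at the centre of its underside.
- eggs: Bystander: cardboard tray of nine brown eggs, 150 x 150 x 68 mm. Origin at the centre of its underside.
- bottle: Bystander: green bottle with a black cap, 60 mm across, 170 mm high. Origin at the centre of its underside.
- mushroom_a: Bystander: mushroom standing on its cap, 60 mm across, 45 mm high, at the left. Origin at the underside.
- mushroom_b: Bystander: a second such mushroom, at the right. Origin at the underside.
- spoon: Bystander: steel spoon 190 mm long, lying flat straight in front of the robot.

How it is judged:
By the outcome, as a careful person would: the job done as asked, in the order asked, and still so for the second after the job is handed in, while the arm keeps its last pose, push and grip.
It also fails if it takes over 45 s, if anything falls off the work surface, if the arm or the gripper's body presses on something with over 40 N, if the wrist force passes 120 N, or if a joint passes its speed limit or range.

ROBOT

A 6-joint arm with a two-finger parallel gripper is mounted at the origin on the work surface. World frame = base frame: x ahead of the robot, y to its left, z up, the work surface at z = 0. Lengths are in m, angles in rad, forces in N, time in s.
With the tool pointing down it reaches from about 0.3 to 0.875 m from the base axis. Payload 6.4 kg.
Tool frame: the origin (TCP) lies where the fingers leave the gripper's body, on its centre line; the fingertips stand 73 mm ahead of it and the grasp point (between the pads) lies 54 mm ahead of it; z points along the fingers, y is the line along which they close (so a half turn about z gives the same grasp; the last joint's range is limited). The gripper opens to 85 mm and grips with 20 to 120 N. Pads are 22 mm wide; open, the fingers measure 114 mm over their backs; the gripper's body (76 mm by 85 mm) begins 54 mm behind the grasp point. The pads swing forward as they close: fully open they stand 13 mm farther back than shut.
Start: joints at [0.912, 0.181, 1.607, -0, 1.354, -0.206], TCP at [0.252, 0.517, 0.304] pointing down, gripper open.
Joint ranges: [-2.99, 2.99], [-0.89, 2.07], [0.3, 2.58], [-1.14, 4.28], [0, 2.63], [-3.12, 3.12]. Speed limits (rad/s): [2.57, 2.57, 3.01, 3.14, 3.14, 3.14].

INTERFACE

Orientations are given as a unit quaternion [w, x, y, z].
In Python, from bench import ctrl gives the robot as it stands.
- The arm moves only by the tool carry_out, never from a script. Its argument "steps" is one flat list of numbers, 7 for each row, row after row: the shift along the tool's x, y, z in m, then the turn, a rotation vector about the tool's x, y, z in rad, then the opening, from 0 (shut) to 1 (fully open). In form: [dx, dy, dz, wx, wy, wz, claw, dx, dy, dz, wx, wy, wz, claw, ...]. A call has 1 to 20 rows; each row is the pose to reach, as a shift and turn from the pose commanded when the call began, along the tool's axes at that moment; what a row does not reach only later rows make up. A row lasts 1/10 s, in which the tool goes at most 50 mm and 8.59 degrees, less where a joint would pass 70% of its speed; a pose out of reach is approached as far as the arm can. A call with a gripper value outside its range is refused whole. The fingers move at their own pace and stop on an object; the grip force is fixed at half the most. Time passes only in rows, so rows that repeat a pose let the fingers close. It gives the time, the measured TCP pose, the force, the opening and the grip force at its end, in the units of the state.
- ctrl.get_obs(): the state, without advancing time (a new reading comes with each control period).
- ctrl.camera(name): name is "side" or "top" or "wrist"; returns the picture (400x640x3 uint8, red, green, blue); there is no depth.
- ctrl.camera_params(name): a dict with "vertical_fov" (degrees; the focal length in pixels is half the picture's height over the tangent of half this angle, whatever the lens; pixels are square), "cx", "cy" (the principal point, pixels), "cam_to_world" (4x4, takes a point from camera to world coordinates); the wrist camera has in their place "hand_eye" (4x4, takes a point from camera to tool coordinates, whose origin is the TCP and whose axes are the flange's). Camera axes: x right, y down, z forward; pixel columns grow to the right and rows downward; lengths in m; the calibration is good to about 2 mm. A picture is of the moment at which its call begins: read the wrist's pose just before it. camera_params takes no time and is no camera call.
- ctrl.hand_in(): hands the job in; it is judged then, once.
The state is a dict: "time_s": time; "q": joint angles; "dq": joint speeds; "joint_efforts": joint torques, N m; "eef_pos": TCP position; "eef_rot": TCP orientation; "wrist_force": force on the tool from outside, world axes, zero at the start; "torque": the same for the moment, N m; "opening": opening from 0.0 (shut) to 1.0 (fully open); "grasp_force": force on a finger pad.
Only numpy, scipy, OpenCV 4.12 (cv2) and the standard library are available. Lean on these libraries where they do the work, as an engineer would, in place of code of your own. Each camera call takes 0.05 s, during which the arm holds its last target. There are 200 camera calls.

## Working session

There is one attempt and no reset: what is moved stays moved. The work goes in short steps, Python scripts to look and compute and a tool call to move; the robot and the scene stay as the last step left them, time stands still between calls to the robot, and variables do not carry over. Pictures are saved under pics/ and viewed, at most 10 in all, crops included, and the job is handed in when it is done.

Besides the shell and the picture viewer there is one more tool, called after "Call:" as name(argument=value, ...) on one line, values as JSON. carry_out: Moves the arm, as the interface text tells. Its arguments: {"type":"object","properties":{"steps":{"type":"array"}},"required":["steps"]}

```bash
mkdir -p pics; ls; python3 - <<'E'
from bench import ctrl
import cv2
o=ctrl.get_obs(); print(o)
for n in("top","side"):
    cv2.imwrite(f"pics/{n}0.png",ctrl.camera(n)[:,:,::-1])
for n in("top","side","wrist"): print(n,ctrl.camera_params(n))
E
```

```text
pics
{'time_s': 0.0, 'q': array([ 9.11734317e-01,  1.81539185e-01,  1.60802439e+00,  2.90190086e-06,
        1.35381575e+00, -2.06291006e-01]), 'dq': array([ 0.00053357,  0.00110886, -0.0001212 ,  0.00086513, -0.00110674,
       -0.00083678]), 'joint_efforts': array([ 1.76250622e-03, -4.44876873e+01, -3.51337123e+01, -1.78186465e-04,
        9.17329366e-03, -6.02221590e-06]), 'eef_pos': array([0.25124355, 0.51671811, 0.30297718]), 'eef_rot': array([-3.75862220e-04,  2.24456943e-01,  9.74483598e-01, -8.10414716e-04]), 'wrist_force': array([-0.39887092,  0.19913157, -0.56807433]), 'torque': array([ 0.0202374 , -0.00566615,  0.05028711]), 'grasp_force': 0.0, 'opening': 1.0020670215306278}
top {'vertical_fov': 47.86908466832581, 'cx': 324.22934212291176, 'cy': 194.90031862033285, 'cam_to_world': array([[ 0.00877412, -0.97708446,  0.21267103,  0.27536859],
       [-0.99995919, -0.00811553,  0.00396955,  0.00562318],
       [-0.00215265, -0.21269718, -0.97711579,  1.46643654],
       [ 0.        ,  0.        ,  0.        ,  1.        ]])}
side {'vertical_fov': 56.32363958559016, 'cx': 315.55244744447174, 'cy': 199.87054831952085, 'cam_to_world': array([[ 0.70894088, -0.51801444,  0.47860618, -0.00256041],
       [-0.70511622, -0.53467431,  0.46576227, -0.57463575],
       [ 0.01462684, -0.6676709 , -0.74431286,  0.99586782],
       [ 0.        ,  0.        ,  0.        ,  1.        ]])}
wrist {'vertical_fov': 60.77559361576941, 'cx': 316.51280070669736, 'cy': 197.50457099249536, 'hand_eye': array([[-7.70075787e-04, -9.62590270e-01, -2.70960105e-01,
         6.74334986e-02],
       [ 9.99999052e-01, -1.05050203e-03,  8.89902151e-04,
         6.11921311e-04],
       [-1.14125529e-03, -2.70959163e-01,  9.62590167e-01,
        -7.10837615e-02],
       [ 0.00000000e+00,  0.00000000e+00,  0.00000000e+00,
         1.00000000e+00]])}
```

View pics/top0.png

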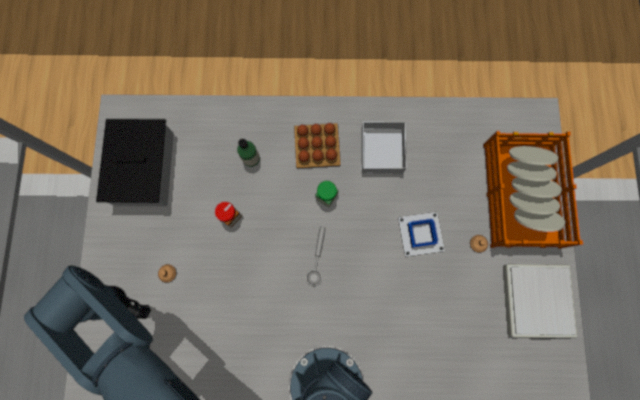

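View pics/side0.png

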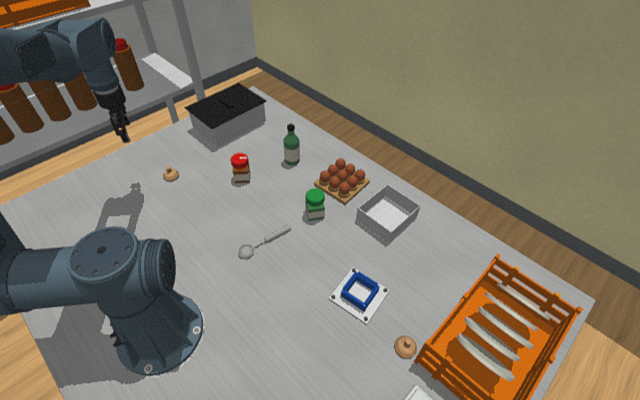

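The top view shows the red cap near (227,211) and the blue block near (422,234); the green jar is at (327,192). In the side view the red cap is near (240,160) and the block near (360,290).

```bash
cat > h.py <<'E'
from bench import ctrl
import numpy as np, cv2
from scipy.spatial.transform import Rotation as R
def tool(o=None):
    o=o or ctrl.get_obs(); T=np.eye(4); w,x,y,z=o["eef_rot"]
    T[:3,:3]=R.from_quat([x,y,z,w]).as_matrix(); T[:3,3]=o["eef_pos"]; return T
def snap(n):
    p=ctrl.camera_params(n); T=tool()@p["hand_eye"] if n=="wrist" else p["cam_to_world"]
    return ctrl.camera(n),(T,200/np.tan(np.radians(p["vertical_fov"]/2)),p["cx"],p["cy"])
def ray(c,uv,z):
    T,f,cx,cy=c; uv=np.atleast_2d(uv).astype(float)
    d=np.c_[(uv[:,0]-cx)/f,(uv[:,1]-cy)/f,np.ones(len(uv))]@T[:3,:3].T
    return T[:3,3]+d*((z-T[2,3])/d[:,2])[:,None]
def mask(im,col):
    h=cv2.cvtColor(im,cv2.COLOR_RGB2HSV); H,S,V=h[...,0].astype(int),h[...,1],h[...,2]
    m=(((H<6)|(H>174))&(S>200)&(V>90)) if col=="red" else ((H>100)&(H<130)&(S>140)&(V>50))
    n,l,s,_=cv2.connectedComponentsWithStats(m.astype(np.uint8))
    k=1+np.argmax(s[1:,4]); return (l==k).astype(np.uint8)
def hull(m):
    c=max(cv2.findContours(m,cv2.RETR_EXTERNAL,cv2.CHAIN_APPROX_NONE)[0],key=len); return c[:,0,:]
def to_tool(p,ang=None):
    T=tool(); return T[:3,:3].T@(np.asarray(p)-T[:3,3])
E
python3 - <<'E'
from h import *
for n in("top","side"):
    im,c=snap(n)
    for col,z in(("red",.09),("blue",.045)):
        m=mask(im,col); P=hull(m)
        r=ray(c,P,z); print(n,col,m.sum(),(P.min(0)+P.max(0))/2,(r.min(0)+r.max(0))/2,np.ptp(r,axis=0))
        if col=="blue": q=cv2.minAreaRect((r[:,:2]*1000).astype(np.float32)); print(q)
im,c=snap("top"); print("green",ray(c,(327,191),.1),"spoon",ray(c,[(321,228),(314,285)],0))
T=tool(); print(T)
im,c=snap("wrist"); cv2.imwrite("pics/w0.png",im[:,:,::-1])
E
```

```text
top red 229 [225. 212.] [0.51824515 0.31885133 0.09      ] [0.0567328  0.05678124 0.        ]
top blue 254 [422.5 233. ] [ 0.46402822 -0.30099707  0.045     ] [0.08336049 0.08479193 0.        ]
((464.7129211425781, -301.0758056640625), (77.90228271484375, 81.56549835205078), 8.505617141723633)
side red 143 [239. 161.] [0.51802522 0.31826287 0.09      ] [6.43705169e-02 7.09625142e-02 2.22044605e-16]
side blue 544 [359.5 291. ] [ 0.45837974 -0.306876    0.045     ] [9.99324448e-02 9.29888432e-02 2.22044605e-16]
((458.8216552734375, -306.4832763671875), (93.53191375732422, 82.44119262695312), 8.468067169189453)
green [[0.58525862 0.00266852 0.1       ]] spoon [[0.48340519 0.02119269 0.        ]
 [0.2999563  0.04164828 0.        ]]
[[-8.99220530e-01  4.37495366e-01 -4.94181515e-04  2.51446969e-01]
 [ 4.37495618e-01  8.99220298e-01 -6.62795460e-04  5.16916341e-01]
 [ 1.54408107e-04 -8.12201532e-04 -9.99999658e-01  3.03460016e-01]
 [ 0.00000000e+00  0.00000000e+00  0.00000000e+00  1.00000000e+00]]
```

Call:
carry_out(steps=[-0.05,-0.01,0,0,0,0,1,-0.095,-0.02,0,0,0,0,1,-0.14,-0.03,0,0,0,0,1,-0.185,-0.038,0,0,0,0,1,-0.23,-0.045,0,0,0,0,1,-0.275,-0.052,0,0,0,0,1,-0.31,-0.06,0,0,0,0,1,-0.325,-0.062,0,0,0,0,1,-0.325,-0.062,0,0,0,0,1,-0.325,-0.062,0,0,0,0,1])

```text
time_s: 1.3
eef_pos: [0.5159, 0.3197, 0.3036]
eef_rot: [-0.001, 0.224, 0.974, 0.0]
wrist_force: [-0.8, 0.1, -0.4]
opening: 1.001
grasp_force: 0.0
```

```bash
python3 - <<'E'
from h import *
o=ctrl.get_obs(); print(o["time_s"],np.round(o["dq"],3)); print(tool().round(3))
im,c=snap("wrist"); cv2.imwrite("pics/w1.png",im[:,:,::-1]); 
m=mask(im,"red"); P=hull(m); r=ray(c,P,.09); print((P.min(0)+P.max(0))/2,(r.min(0)+r.max(0))/2,np.ptp(r,axis=0))
E
```

```text
1.3 [ 0.025 -0.011  0.01  -0.002  0.002 -0.003]
[[-0.899  0.437 -0.001  0.516]
 [ 0.437  0.899  0.     0.32 ]
 [ 0.001 -0.    -1.     0.304]
 [ 0.     0.     0.     1.   ]]Traceback (most recent call last):
  File "<stdin>", line 4, in <module>
  File "h.py", line 18, in mask
    k=1+np.argmax(s[1:,4]); return (l==k).astype(np.uint8)
        ~~~~~~~~~^^^^^^^^^
    return _wrapfunc(a, 'argmax', axis=axis, out=out, **kwds)
    return bound(*args, **kwds)
ValueError: attempt to get argmax of an empty sequence
```

View pics/w1.png

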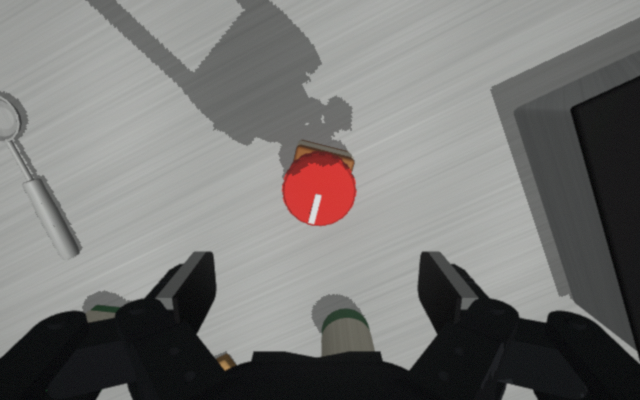

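The wrist view shows the cap at about (320,188), with the white stripe running from (319,195) to (313,223). The mask threshold was too strict, so I'll relax it.

```bash
sed -i 's/(S>200)&(V>90)/(S>160)\&(V>90)/' h.py; python3 - <<'E'
from h import *
im=cv2.imread("pics/w1.png")[:,:,::-1].copy()
p=ctrl.camera_params("wrist"); c=(tool()@p["hand_eye"],200/np.tan(np.radians(p["vertical_fov"]/2)),p["cx"],p["cy"])
m=mask(im,"red"); P=hull(m)
for z in(.1,.09): r=ray(c,P,z); print((P.min(0)+P.max(0))/2,(r.min(0)+r.max(0))/2,np.ptp(r,axis=0),cv2.minEnclosingCircle((r[:,:2]*1000).astype(np.float32)))
g=((im.min(2)>215)*1).astype(np.uint8); box=np.zeros_like(g); box[150:226,285:355]=1; g*=box
ys,xs=np.nonzero(g); q=ray(c,np.c_[xs,ys],.1)[:,:2]; d=np.linalg.eigh(np.cov(q.T))[1][:,1]
print(len(xs),"stripe yaw",np.degrees(np.arctan2(d[1],d[0])),q.mean(0))
# back edge of jar body top-line (299,142)-(355,160)
e=ray(c,[(299,147),(353,163)],.062)[:,:2]; d=e[1]-e[0]; print("body edge yaw",np.degrees(np.arctan2(d[1],d[0])),np.linalg.norm(d))
print("tool yaw",np.degrees(np.arctan2(*tool()[1::-1,0])))
E
```

```text
[319.  187.5] [0.5188448  0.32132342 0.1       ] [0.06220626 0.06044543 0.        ] ((518.67138671875, 321.86456298828125), 31.593154907226562)
[319.  187.5] [0.52116188 0.32027579 0.09      ] [0.0644693  0.06264442 0.        ] ((520.9821166992188, 320.83660888671875), 32.742523193359375)
87 stripe yaw 139.59327309738194 [0.5325568 0.3108929]
body edge yaw 47.54687699210854 0.051976873167212646
tool yaw 154.1228148854923
```

Call:
carry_out(steps=[-0.002,0.0025,0.02,0,0,0.09,1,-0.002,0.0025,0.05,0,0,0.17,1,-0.002,0.0025,0.085,0,0,0.25,1,-0.002,0.0025,0.098,0,0,0.25,1,-0.002,0.0025,0.098,0,0,0.25,1,-0.002,0.0025,0.098,0,0,0.25,1])

```text
time_s: 1.95
eef_pos: [0.5196, 0.3214, 0.2072]
eef_rot: [0.0, 0.343, 0.939, 0.0]
wrist_force: [0.0, 1.1, 0.3]
opening: 1.002
grasp_force: 0.0
```

```bash
python3 - <<'E'
from h import *
im,c=snap("wrist"); cv2.imwrite("pics/w2.png",im[:,:,::-1])
m=mask(im,"red"); P=hull(m)
r=ray(c,P,.1)[:,:2]; cc=cv2.minEnclosingCircle((r*1000).astype(np.float32)); print(P.min(0),P.max(0),cc)
g=(im.min(2)>190).astype(np.uint8); box=np.zeros_like(m); cv2.fillConvexPoly(box,cv2.convexHull(P),1); g*=cv2.erode(box,np.ones((9,9)))
ys,xs=np.nonzero(g); q=ray(c,np.c_[xs,ys],.1)[:,:2]; d=np.linalg.eigh(np.cov(q.T))[1][:,1]
print(len(xs),"stripe yaw",np.degrees(np.arctan2(d[1],d[0])),q.mean(0))
T=tool(); print(T.round(4),"yaw",np.degrees(np.arctan2(T[1,0],T[0,0])), "cap in tool",to_tool([cc[0][0]/1000,cc[0][1]/1000,.1]))
E
```

```text
[261 169] [368 277] ((518.7382202148438, 321.83184814453125), 32.25254821777344)
292 stripe yaw 139.01364224248076 [0.53253326 0.31060324]
[[-0.7644  0.6448  0.0028  0.5202]
 [ 0.6448  0.7644  0.0011  0.3214]
 [-0.0014  0.0026 -1.      0.2079]
 [ 0.      0.      0.      1.    ]] yaw 139.85002359518822 cap in tool [ 0.00154455 -0.00087655  0.1079347 ]
```

View pics/w2.png

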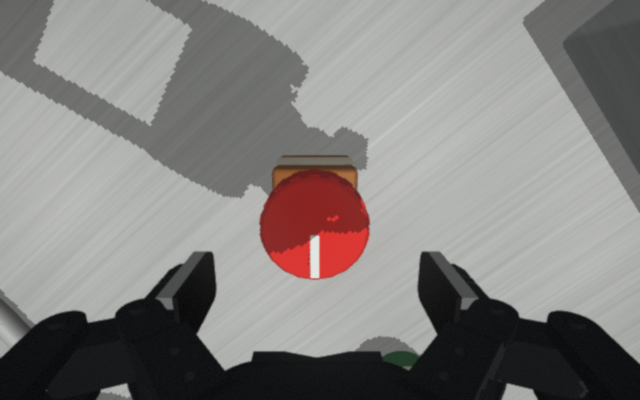

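The cap is centred at about (315,222), with the stripe aligned with the tool to within 1°. I'll descend and grasp.

Call:
carry_out(steps=[0.001,-0.0007,0.02,0,0,0,1,0.001,-0.0007,0.045,0,0,0,1,0.001,-0.0007,0.06,0,0,0,1,0.001,-0.0007,0.068,0,0,0,1,0.001,-0.0007,0.068,0,0,0,1,0.001,-0.0007,0.068,0,0,0,0.8,0.001,-0.0007,0.068,0,0,0,0.6,0.001,-0.0007,0.068,0,0,0,0.4,0.001,-0.0007,0.068,0,0,0,0.3,0.001,-0.0007,0.068,0,0,0,0.3,0.001,-0.0007,0.068,0,0,0,0.3])

```text
time_s: 3.1
eef_pos: [0.5192, 0.321, 0.1395]
eef_rot: [0.001, 0.344, 0.939, 0.001]
wrist_force: [-1.0, -1.0, 6.6]
opening: 0.695
grasp_force: 65.0
```

Call:
carry_out(steps=[0,0,-0.01,0,0,0,0.3,0,0,-0.03,0,0,0,0.3,0,0,-0.06,0,0,0,0.3,0,0,-0.095,0,0,0,0.3,0,0,-0.125,0,0,0,0.3,0,0,-0.14,0,0,0,0.3,0,0,-0.14,0,0,0,0.3])

```text
time_s: 3.8
eef_pos: [0.5192, 0.321, 0.2803]
eef_rot: [0.002, 0.344, 0.939, 0.001]
wrist_force: [0.1, 0.5, -4.5]
opening: 0.7
grasp_force: 66.5
```

Call:
carry_out(steps=[-0.008,-0.011,0,0,0,0.01,0.3,-0.025,-0.034,0,0,0,0.04,0.3,-0.047,-0.064,0,0,0,0.08,0.3,-0.07,-0.095,0,0,0,0.12,0.3,-0.095,-0.128,0,0,0,0.16,0.3,-0.12,-0.161,0,0,0,0.2,0.3,-0.145,-0.195,0,0,0,0.25,0.3,-0.17,-0.229,0,0,0,0.3,0.3,-0.195,-0.262,0,0,0,0.35,0.3,-0.22,-0.296,0,0,0,0.4,0.3,-0.245,-0.33,0,0,0,0.45,0.3,-0.27,-0.363,0,0,0,0.5,0.3,-0.295,-0.397,0,0,0,0.55,0.3,-0.32,-0.43,0,0,0,0.6,0.3,-0.345,-0.464,0,0,0,0.64,0.3,-0.37,-0.498,0,0,0,0.68,0.3,-0.393,-0.529,0,0,0,0.71,0.3,-0.41,-0.551,0,0,0,0.72,0.3,-0.42,-0.565,0,0,0,0.72,0.3,-0.423,-0.569,0,0,0,0.72,0.3])

```text
time_s: 5.8
eef_pos: [0.4719, -0.388, 0.2757]
eef_rot: [-0.002, 0.654, 0.757, 0.0]
wrist_force: [0.4, 1.2, -5.7]
opening: 0.701
grasp_force: 66.7
```

Call:
carry_out(steps=[0,0,0,0,0,0,0.3,0,0,0,0,0,0,0.3,0,0,0,0,0,0,0.3])

```text
time_s: 6.1
eef_pos: [0.4737, -0.3855, 0.2778]
eef_rot: [-0.0, 0.652, 0.758, 0.0]
wrist_force: [0.4, 0.4, -5.1]
opening: 0.701
grasp_force: 66.7
```

```bash
python3 - <<'E'
from h import *
o=ctrl.get_obs(); print(o["q"].round(3)); T=tool(); print(T.round(4),"yaw",np.degrees(np.arctan2(T[1,0],T[0,0])))
im,c=snap("wrist"); cv2.imwrite("pics/w3.png",im[:,:,::-1])
E
```

```text
[-0.877  0.282  1.539  0.     1.321 -1.027]
[[-1.491e-01  9.888e-01 -2.000e-04  4.737e-01]
 [ 9.888e-01  1.491e-01  7.000e-04 -3.855e-01]
 [ 7.000e-04 -1.000e-04 -1.000e+00  2.778e-01]
 [ 0.000e+00  0.000e+00  0.000e+00  1.000e+00]] yaw 98.57340903600642
```

View pics/w3.png

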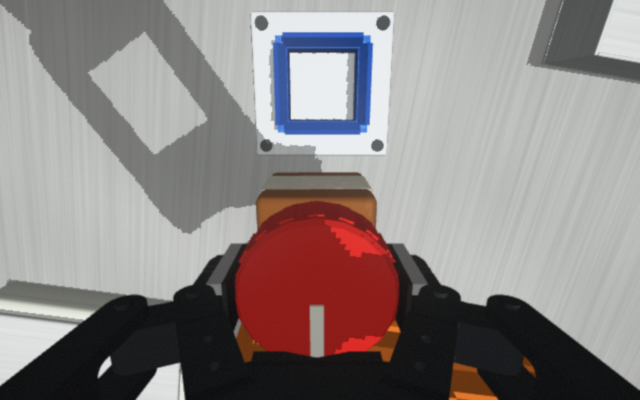

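The wrist view shows the foot's corners near (251,13), (394,11), (387,154) and (258,154), with the blue pocket centred near (323,84). The cap in hand is at about (317,280).

```bash
python3 - <<'E'
from h import *
im=cv2.imread("pics/w3.png")[:,:,::-1].copy()
p=ctrl.camera_params("wrist"); T=tool(); c=(T@p["hand_eye"],200/np.tan(np.radians(p["vertical_fov"]/2)),p["cx"],p["cy"])
f=ray(c,[(251,13),(394,11),(387,154),(258,154)],.008)[:,:2]
print("foot",f.mean(0),cv2.minAreaRect((f*1000).astype(np.float32)))
d=f[1]-f[0];e=f[2]-f[3];g=f[0]-f[3];h=f[1]-f[2];print(*[np.degrees(np.arctan2(v[1],v[0]))for v in(d,e,g,h)])
m=mask(im,"blue"); r=ray(c,hull(m),.047)[:,:2]; print("blue",hull(m).min(0),hull(m).max(0),cv2.minAreaRect((r*1000).astype(np.float32)))
fl=((im.min(2)>120)*255).astype(np.uint8)
P=np.array([(290,53),(354,53),(354,121),(289,121)]);r=ray(c,P,.008)[:,:2]; print("floor seen",r.mean(0))
# cap in hand: circle at cap top, tool z = grasp
R_=mask(im,"red"); P=hull(R_)
ztop=T[2,3]-.0395; r=ray(c,P,ztop)[:,:2]; k=[to_tool([*v,ztop])[:2] for v in r]; k=np.array(k); print("cap in tool x",k.min(0),k.max(0))
w=ray(c,[(274,176),(371,176),(257,196),(377,196)],T[2,3]-.1395+.062); print("jar edge in tool",[to_tool(v).round(4) for v in w])
im2,c2=snap("top")
m=mask(im2,"blue"); r=ray(c2,hull(m),.047); print("top",m.sum(),hull(m).min(0),hull(m).max(0),cv2.minAreaRect((r[:,:2]*1000).astype(np.float32)))
E
```

```text
foot [ 0.46868492 -0.30311216] ((468.576416015625, -303.1651306152344), (129.36337280273438, 129.17893981933594), 8.922647476196289)
9.265801660087215 8.517820101567713 98.71513800505384 98.92266753216539
blue [274  33] [371 133] ((467.8092041015625, -303.3097229003906), (80.53419494628906, 79.9391860961914), 8.52200984954834)
floor seen [ 0.46813455 -0.30419231]
cap in tool x [-0.02584556 -0.02837824] [0.03618691 0.03113462]
jar edge in tool [array([ 0.0367, -0.0175,  0.0775]), array([0.0367, 0.0256, 0.0775]), array([ 0.0275, -0.0255,  0.0775]), array([0.0274, 0.0287, 0.0775])]
top 158 [409 220] [434 247] ((463.3580017089844, -300.80767822265625), (79.01124572753906, 81.55172729492188), 8.651012420654297)
```

Call:
carry_out(steps=[0.01,0.001,0,0,0,-0.012,0.3,0.03,0.002,0,0,0,-0.012,0.3,0.055,0.004,0.01,0,0,-0.012,0.3,0.073,0.0055,0.03,0,0,-0.012,0.3,0.08,0.0055,0.05,0,0,-0.012,0.3,0.0825,0.0055,0.068,0,0,-0.012,0.3,0.0825,0.0055,0.076,0,0,-0.012,0.3,0.0825,0.0055,0.076,0,0,-0.012,0.3,0.0825,0.0055,0.076,0,0,-0.012,0.3])

```text
time_s: 7.1
eef_pos: [0.467, -0.3048, 0.2028]
eef_rot: [0.001, 0.648, 0.761, -0.0]
wrist_force: [0.2, 0.2, -5.3]
opening: 0.7
grasp_force: 66.7
```

```bash
python3 - <<'E'
from h import *
T=tool(); print(T.round(4),"yaw",np.degrees(np.arctan2(T[1,0],T[0,0])))
im,c=snap("wrist"); s,cs=snap("side")
a=im[0:240,160:480]; b=cv2.resize(s[230:350,280:440],(640,480),interpolation=cv2.INTER_CUBIC)
a=cv2.resize(a,(640,480),interpolation=cv2.INTER_CUBIC)
cv2.imwrite("pics/w4.png",a[:,:,::-1]); cv2.imwrite("pics/s4.png",b[:,:,::-1]); cv2.imwrite("pics/w4full.png",im[:,:,::-1])
E
```

```text
[[-1.595e-01  9.872e-01  9.000e-04  4.670e-01]
 [ 9.872e-01  1.595e-01 -9.000e-04 -3.048e-01]
 [-1.000e-03  7.000e-04 -1.000e+00  2.028e-01]
 [ 0.000e+00  0.000e+00  0.000e+00  1.000e+00]] yaw 99.17818853852768
```

View pics/w4.png

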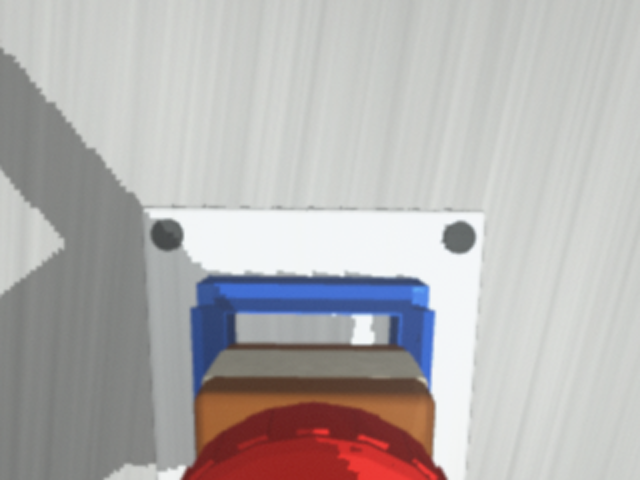

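View pics/s4.png

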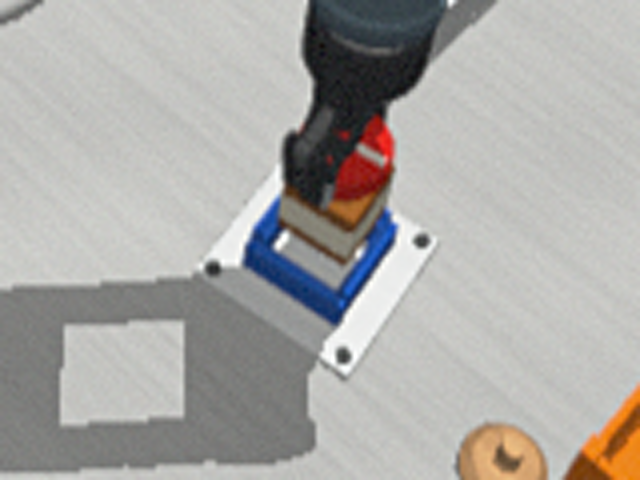

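In the wrist crop the jar's lower front edge runs from u=222 to 413 at v≈347. The foot's far corners are (147,207) and (484,211), and the lip's far edge runs from u=197 to 428 at v≈280. The side view shows the jar hovering roughly over the pocket.

```bash
python3 - <<'E'
from h import *
p=ctrl.camera_params("wrist"); T=tool(); c=(T@p["hand_eye"],200/np.tan(np.radians(p["vertical_fov"]/2)),p["cx"],p["cy"])
def t(uv,z): 
    w=ray(c,[(160+u/2,v/2) for u,v in uv],z); q=np.array([to_tool(x) for x in w]); print(z,(q[:,:2]*1000).round(1).tolist(),"meany",q[:,1].mean()*1000)
zb=T[2,3]-.1395
print("jar bottom, top edge");t([(222,347),(413,347)],zb);t([(195,392),(435,392)],zb+.062)
print("foot, lip");t([(147,207),(484,211)],.008);t([(192,307),(434,310)],.047);t([(197,281),(428,283)],.047)
t([(167,235),(459,237)],.008)
for n in ("w4full",):
    im=cv2.imread(f"pics/{n}.png")
    for x in(200,300,380): print([int(v) for v in np.abs(np.diff(im[90:200,x].astype(int).sum(1))).argsort()[-6:]+90])
E
```

```text
jar bottom, top edge
0.06368754687339023 [[25.1, -27.2], [25.0, 32.9]] meany 2.8496298991721547
0.12568754687339023 [[27.5, -25.3], [27.4, 28.9]] meany 1.821038061894759
foot, lip
0.008 [[67.3, -60.9], [65.7, 66.0]] meany 2.546353567480349
0.047 [[35.3, -38.9], [34.2, 41.9]] meany 1.492693850323929
0.047 [[43.9, -36.9], [43.2, 39.5]] meany 1.3232376809440665
0.008 [[57.0, -54.0], [56.2, 57.1]] meany 1.561590782839184
[144, 168, 156, 118, 117, 153]
[138, 155, 134, 104, 171, 137]
[118, 120, 106, 105, 119, 121]
```

Call:
carry_out(steps=[0.0022,-0.001,0.004,0,0,0,0.3,0.0022,-0.001,0.01,0,0,0,0.3,0.0022,-0.001,0.016,0,0,0,0.3,0.0022,-0.001,0.021,0,0,0,0.3,0.0022,-0.001,0.025,0,0,0,0.3,0.0022,-0.001,0.028,0,0,0,0.3])

```text
time_s: 7.8
eef_pos: [0.4651, -0.3024, 0.1732]
eef_rot: [-0.0, 0.648, 0.761, 0.0]
wrist_force: [0.9, 0.8, -4.4]
opening: 0.7
grasp_force: 66.8
```

Call:
carry_out(steps=[0,0,0.003,0,0,0,0.3,0,0,0.006,0,0,0,0.3,0,0,0.009,0,0,0,0.3])

```text
time_s: 8.1
eef_pos: [0.4654, -0.3026, 0.1648]
eef_rot: [0.0, 0.648, 0.761, -0.0]
wrist_force: [-0.4, 0.6, -4.3]
opening: 0.703
grasp_force: 66.8
```

Call:
carry_out(steps=[0,0,0.004,0,0,0,0.3,0,0,0.008,0,0,0,0.3,0,0,0.011,0,0,0,0.3,0,0,0.014,0,0,0,0.3,0,0,0.016,0,0,0,0.3,0,0,0.017,0,0,0,0.3,0,0,0.017,0,0,0,0.3])

```text
time_s: 8.8
eef_pos: [0.4654, -0.3026, 0.148]
eef_rot: [0.0, 0.648, 0.761, -0.0]
wrist_force: [-0.7, -0.1, -5.3]
opening: 0.697
grasp_force: 66.9
```

Call:
carry_out(steps=[0,0,0.0005,0,0,0,0.3,0,0,0.001,0,0,0,0.3,0,0,0.001,0,0,0,0.3])

```text
time_s: 9.1
eef_pos: [0.4657, -0.3029, 0.1476]
eef_rot: [0.001, 0.648, 0.761, -0.0]
wrist_force: [0.3, 0.4, -0.8]
opening: 0.7
grasp_force: 67.4
```

Call:
carry_out(steps=[0,0,0.0005,0,0,0,0.3,0,0,0.001,0,0,0,0.3,0,0,0.001,0,0,0,0.3])

```text
time_s: 9.4
eef_pos: [0.4657, -0.303, 0.1474]
eef_rot: [0.001, 0.648, 0.761, -0.0]
wrist_force: [-2.1, 2.1, 8.5]
opening: 0.702
grasp_force: 68.4
```

Call:
carry_out(steps=[0,0,-0.0005,0,0,-0.05,0.3,0,0,-0.0005,0,0,-0.13,0.3,0,0,-0.0005,0,0,-0.23,0.3,0,0,-0.0005,0,0,-0.33,0.3,0,0,-0.0005,0,0,-0.43,0.3,0,0,-0.0005,0,0,-0.53,0.3,0,0,-0.0005,0,0,-0.63,0.3])

```text
time_s: 10.1
eef_pos: [0.466, -0.3031, 0.1475]
eef_rot: [0.001, 0.379, 0.925, -0.0]
wrist_force: [-0.1, 0.4, 3.6]
opening: 0.699
grasp_force: 67.7
```

```bash
python3 - <<'E'
from h import *
o=ctrl.get_obs();T=tool(o); print(T.round(4),"yaw",np.degrees(np.arctan2(T[1,0],T[0,0])),o["wrist_force"].round(2),o["torque"].round(3))
im,c=snap("wrist"); cv2.imwrite("pics/w5.png",im[:,:,::-1])
E
```

```text
[[-7.127e-01  7.015e-01  1.900e-03  4.660e-01]
 [ 7.015e-01  7.127e-01 -1.400e-03 -3.031e-01]
 [-2.300e-03  3.000e-04 -1.000e+00  1.475e-01]
 [ 0.000e+00  0.000e+00  0.000e+00  1.000e+00]] yaw 135.45323122209362 [-0.14  0.37  3.6 ] [ 0.036  0.09  -0.377]
```

View pics/w5.png

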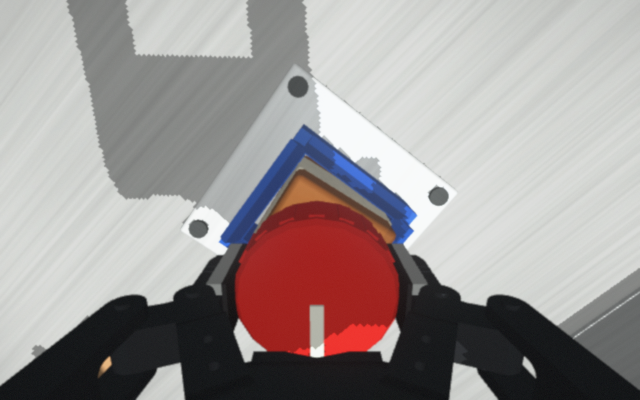

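The stripe is still at column 317 and vertical, so the cap hasn't slipped. The jar stays put in the block, and the torque of about -0.38 N m shows the seal is being driven. I'll continue turning.

Call:
carry_out(steps=[0,0,0,0,0,-0.08,0.3,0,0,0,0,0,-0.18,0.3,0,0,0,0,0,-0.28,0.3,0,0,0,0,0,-0.38,0.3,0,0,0,0,0,-0.48,0.3,0,0,0,0,0,-0.58,0.3,0,0,0,0,0,-0.66,0.3,0,0,0,0,0,-0.7,0.3,0,0,0,0,0,-0.7,0.3,0,0,0,0,0,-0.7,0.3])

```text
time_s: 11.15
eef_pos: [0.4659, -0.3032, 0.1475]
eef_rot: [0.001, 0.042, 0.999, -0.001]
wrist_force: [0.1, 0.3, 5.4]
opening: 0.703
grasp_force: 67.9
```

```bash
python3 - <<'E'
from h import *
o=ctrl.get_obs();T=tool(o); print("yaw",np.degrees(np.arctan2(T[1,0],T[0,0])),o["wrist_force"].round(2),o["torque"].round(3))
im,c=snap("wrist"); cv2.imwrite("pics/w6.png",im[:,:,::-1])
E
```

```text
yaw 175.21433089983933 [0.07 0.29 5.45] [-0.072 -0.008 -0.178]
```

View pics/w6.png

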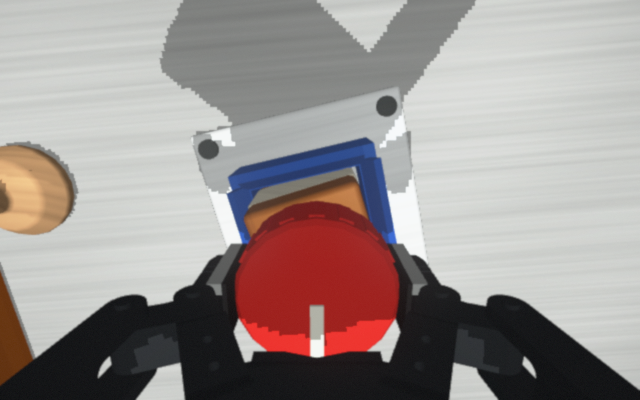

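The stripe still hasn't slipped at column 317, and the jar has twisted about 4° against the walls, which leaves the cap at about 1.25 rad on the jar. I'll lift gently.

Call:
carry_out(steps=[0,0,-0.0015,0,0,0,0.3,0,0,-0.003,0,0,0,0.3,0,0,-0.005,0,0,0,0.3,0,0,-0.007,0,0,0,0.3])

```text
time_s: 11.6
eef_pos: [0.465, -0.3024, 0.1532]
eef_rot: [-0.0, 0.041, 0.999, 0.0]
wrist_force: [-0.2, -1.3, -1.3]
opening: 0.701
grasp_force: 67.2
```

Call:
carry_out(steps=[0,0,-0.003,0,0,0,0.3,0,0,-0.008,0,0,0,0.3,0,0,-0.015,0,0,0,0.3,0,0,-0.024,0,0,0,0.3,0,0,-0.034,0,0,0,0.3,0,0,-0.044,0,0,0,0.3,0,0,-0.051,0,0,0,0.3,0,0,-0.053,0,0,0,0.3,0,0,-0.053,0,0,0,0.3,0,0,-0.053,0,0,0,0.3])

```text
time_s: 12.6
eef_pos: [0.4651, -0.3024, 0.2061]
eef_rot: [-0.0, 0.04, 0.999, 0.0]
wrist_force: [0.2, 0.8, -0.9]
opening: 0.697
grasp_force: 67.2
```

```bash
python3 - <<'E'
from h import *
o=ctrl.get_obs();print(o["wrist_force"].round(2),o["eef_pos"],o["dq"].round(3))
im,c=snap("side"); w,_=snap("wrist")
a=cv2.resize(im[200:340,260:460],(800,560),interpolation=cv2.INTER_CUBIC)
b=cv2.resize(w,(400,250)); a=np.hstack([a[80:480,100:500],np.vstack([b,np.zeros((150,400,3),np.uint8)])])
cv2.imwrite("pics/f.png",a[:,:,::-1])
E
```

```text
[ 0.2   0.78 -0.89] [ 0.46506831 -0.3023601   0.20605048] [-0.     0.007  0.003  0.002 -0.     0.001]
```

View pics/f.png

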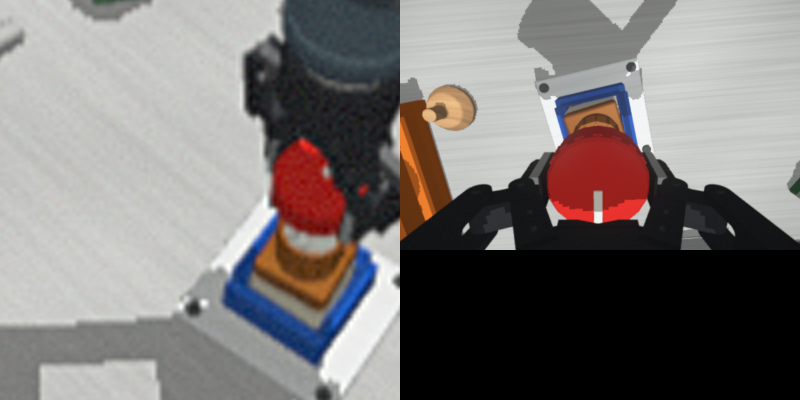

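The cap is held level above the open neck, the white seal is visible in the mouth, and the jar is seated in the block. I'll hand it in.

```bash
python3 -c "
from bench import ctrl
print(ctrl.hand_in())"
```

```text
the job is handed in; nothing more can be done
None
```

The red-capped jar is seated in the block, and its cap is unscrewed (hand turn about 76°, roughly 70° on the jar) and held level about 4 cm above the mouth; I handed the job in at about 13 s, and the hand-in returned no verdict.

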